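Reset an optical post in a ratcheted bench hemostat

ROBOT

A 7-joint arm with a two-finger parallel gripper is mounted at the origin on a cart in front of the work surface, level with it; the furniture and walls round the work are solid. World frame = base frame: x ahead of the robot, y to its left, z up, the work surface at z = 0. Lengths are in mm, angles in rad, forces in N, time in s.
With the tool pointing down it reaches from about 350 to 900 mm from the base axis. Payload 8.1 kg.
Tool frame: the origin (TCP) lies between the finger pads; the fingertips stand 11 mm ahead of it and the grasp point (between the pads) lies 8 mm behind it; z points along the fingers, y is the line along which they close (so a half turn about z gives the same grasp; the last joint's range is limited). The gripper opens to 85 mm and grips with 20 to 120 N. Pads are 22 mm wide; open, the fingers measure 114 mm over their backs; the gripper's body (76 mm by 85 mm) begins 54 mm behind the grasp point. The pads swing forward as they close: fully open they stand 13 mm farther back than shut.
Start: joints at [1.01, 0.434, 0.025, 1.573, -0.012, 1.134, -0.075], TCP at [276.214, -560.666, 242.323] pointing down, gripper open.
Joint ranges: [-2.62, 2.62], [-0.44, 2.09], [-1.27, 1.32], [0.08, 2.57], [-1.32, 4.46], [0.12, 2], [-2.74, 2.74]. Speed limits (rad/s): [2.22, 2.22, 3.01, 3.01, 3.14, 3.14, 3.14].

INTERFACE

Orientations are given as a unit quaternion [w, x, y, z].
In Python, from rig import r, eyes gives the robot as it stands. The module is installed in compiled form; this text tells all that it offers.
- The arm moves only by the shell command python3 -m jog 'ROWS' [FORCE]. ROWS is text: rows parted by semicolons, each of 7 numbers parted by spaces: the turn, a rotation vector about the tool's x, y, z in degrees, then the shift along the tool's x, y, z in m, then the opening, from -1 (shut) to 1 (fully open), so that 0 is half open. A call has 1 to 5 rows; each row is the pose to reach, as a shift and turn from the pose commanded when the call began, along the tool's axes at that moment; what a row does not reach only later rows make up. A row lasts 1/10 s, in which the tool goes at most 50 mm and 8.59 degrees, less where a joint would pass 70% of its speed; a pose out of reach is approached as far as the arm can. A call with a gripper value outside its range is refused whole. The fingers move at their own pace and stop on an object; FORCE is the grip in N (left out, the last holds). Time passes only in rows, so rows that repeat a pose let the fingers close. It gives the time, the measured TCP pose, the force, the opening and the grip force at its end, in the units of the state.
- r.state(): the state, without advancing time (a new reading comes with each control period).
- eyes.read_camera(name): name is "scene" or "top" or "wrist"; returns (picture, depth): 420x560x3 uint8, red, green, blue; 420x560 float32, mm along the optical axis (not along the pixel's ray), 0 where there is no reading.
- eyes.camera_info(name): a dict with "K" (3x3 intrinsics, pixels), "rvec" (rotation vector, rad) and "tvec" (3), from world to camera coordinates, as OpenCV has them. Camera axes: x right, y down, z forward; pixel columns grow to the right and rows downward; lengths in mm; the calibration is good to about 2 mm. A picture is of the moment at which its call begins: read the wrist's pose just before it. camera_info takes no time and is no camera call; for the wrist camera it gives the pose at the moment of the call.
- r.hand_in(): hands the job in; it is judged then, once.
The state is a dict: "clock": time; "joint_positions": joint angles; "qd": joint speeds; "effort": joint torques, N m; "eef_pos": TCP position; "tcp_rot": TCP orientation; "force": force on the tool from outside, world axes, zero at the start; "ft_torque": the same for the moment, N m; "width": opening from 0.0 (shut) to 1.0 (fully open); "grip_force": force on a finger pad.
Only numpy, scipy, OpenCV 4.12 (cv2) and the standard library are available. Lean on these libraries where they do the work, as an engineer would, in place of code of your own. Each camera call takes 0.05 s, during which the arm holds its last target. There are 200 camera calls.

TASK

The optical post in the bench hemostat was clamped short of its end stop. Press the free handle down so that the ratchet lets go and the handles spring open, push the loose post along its cradle until its end is fully home against the stop, then close the handles again until the ratchet catches and the jaws hold the post firmly there by themselves. Do not force the post through closed jaws, and leave the other things on the bench where they are.

Things in the scene. Friction and masses are not known exactly. Their poses are not given: they have to be found in the camera images.
- clamp: The jig, fixed: grey base plate 176 x 64 mm (top 15 mm above the bench) under a steel hemostat lying level, its plane 48 mm above the bench. Origin on the bench under the hemostat's pivot; x runs to the jaw tips, y to the free handle's side, z up. The handle on -y is clipped down and cannot move; the one on +y is free. No obstacle outside the free ring or beyond the post's outer end.
- jaw: Moving jaw with the free handle it carries, scissor fashion: the jaw on the -y side of the post, its handle on +y. Origin on the pivot, 48 mm above the bench. A light spring opens it (about 1 N at the free ring). Pushed on after its pad has met the post, the shank bends and the squeeze grows. The pads grip the post at x +52 to +64 mm in the jig's frame.
- free_ring (a point): Centre of the free handle's finger ring, 48 mm above the bench, 115 mm behind the pivot. Smooth steel oval, outside 39 mm along x, 36 mm across, hole 27 x 24 mm, 6 mm thick. Its y in the jig's frame: +53 mm fully open, +34 pads touching the post, +29, +24, +18 caught on the 1st, 2nd, 3rd ratchet tooth (pushed to -y with 4, 8, 12 N); it then stays. Any tooth holds well enough.
- press_point (a point): Top of the free handle's shank where it meets the ring, 19 mm ahead of the ring's centre, 51 mm above the bench, 7 mm wide. Pressed straight down here, the teeth part at 2 to 2.5 mm (4 N); it stops at 5 mm (7 N). Freed, it swings to +y: let the finger go along. When closing, push the ring's side with the fingertips well below it (15 mm), or they ride on it and hold the teeth apart.
- fixed_ring (a point): Centre of the other finger ring (same size), which is fixed, at x -115 mm, y -26 mm in the jig's frame, 48 mm above the bench.
- stop_face (a point): Point on the end stop's face where the post's axis meets it: x +20 mm, y 0 in the jig's frame, 48 mm above the bench. The stop is an upright steel block 12 mm wide, 55 mm high over the bench, between the bowed jaws; the post comes against it from +x. The dark steel cradle under the post runs on from it to x +90 mm, floor 41.7 mm above the bench, lips 2.6 mm high.
- post: The plain stainless optical post lying in the cradle between the jaws along the jig's x, 12.6 mm thick, 75 mm long, 50 g, its axis 48 mm above the bench. Origin at the middle of its inner end; its z axis runs along the post to the outer end.
- post_inner (a point): Middle of the post's inner end, the one that must meet the stop; it starts 10 to 28 mm short of it.
- post_outer (a point): Middle of the post's outer end, beyond the jaw tips and free: push here, along the post. It stands 95 mm from the pivot when the post is home.
- spare_post: Bystander: a second such post standing upright on the bench on the free-handle side, by the jaw tips, 75 mm high.
- flux_jar: Bystander: small round jar, 41 mm wide, 37 mm high, between the jig and the robot.
- screw_a: Bystander: cap screw 31 mm long lying on the bench on the free-handle side, by the jaws.
- screw_b: Bystander: cap screw 26 mm long lying beside it.
- tissue_box: Bystander: packet of lens tissue, 50 x 72 x 28 mm, lying on the free-handle side, by the pivot.
- dropper_bottle: Bystander: dropper bottle 32 mm wide, 95 mm high, standing to the left of the jig.
- tape_roll: Bystander: roll of amber tape, 92 mm wide, 19 mm high, lying to the right of the jig.

How it is judged:
By the outcome, as a careful person would: the job done as asked, in the order asked, and still so for the second after the job is handed in, with the robot touching nothing.
It also fails if it takes over 50 s, if anything falls off the work surface, if the arm or the gripper's body presses on something with over 40 N, if the wrist force passes 120 N, or if a joint passes its speed limit or range.

## Working session

There is one attempt and no reset: what is moved stays moved. The work goes in short steps, Python scripts to look and compute and a shell command to move; the robot and the scene stay as the last step left them, time stands still between calls to the robot, and variables do not carry over. Pictures are saved under pics/ and viewed, at most 10 in all, crops included, and the job is handed in when it is done.

```bash
mkdir -p pics
cat > h.py <<'E'
import numpy as np, cv2
from rig import r, eyes
def snap(n,f):
    i=eyes.camera_info(n); p,d=eyes.read_camera(n)
    cv2.imwrite(f'pics/{f}.png',p[:,:,::-1]); np.savez(f'pics/{f}.npz',p=p,d=d,K=i['K'],rv=i['rvec'],tv=i['tvec'])
def world(f,u,v,z=None):
    q=np.load(f'pics/{f}.npz'); R=cv2.Rodrigues(q['rv'])[0]; t=q['tv'].ravel()
    ray=np.linalg.inv(q['K'])@[u,v,1]
    if z is None: return R.T@(ray*q['d'][int(v),int(u)]-t)
    c=-R.T@t; w=R.T@ray; return c+w*(z-c[2])/w[2]
def proj(f,P):
    q=np.load(f'pics/{f}.npz'); return cv2.projectPoints(np.float64(P).reshape(-1,3),q['rv'],q['tv'],q['K'],None)[0][:,0]
def crop(f,u0,v0,u1,v1,s,o):
    im=cv2.imread(f'pics/{f}.png')[v0:v1,u0:u1]; cv2.imwrite(f'pics/{o}.png',cv2.resize(im,None,fx=s,fy=s,interpolation=cv2.INTER_CUBIC))
E
python3 - <<'E'
from h import *
snap('scene','s0'); snap('top','t0')
a=cv2.imread('pics/s0.png');b=cv2.imread('pics/t0.png')
print(r.state())
E
```

```text
{'clock': 0.1, 'joint_positions': array([ 1.0104321 ,  0.43511517,  0.02497575,  1.57403343, -0.01161732,
        1.13393874, -0.0750988 ]), 'qd': array([ 1.32532778e-03, -7.65560840e-04,  9.32605876e-04, -3.29326465e-03,
        4.79780068e-06, -1.27034721e-04,  3.09606941e-04]), 'effort': array([ 2.48220284e-03, -6.71765685e+01,  1.02783568e+00, -3.16905820e+01,
        1.57663372e-02,  7.14146663e-03, -1.03474443e-05]), 'eef_pos': array([ 275.98290832, -560.28619657,  241.61755234]), 'tcp_rot': array([-6.42754482e-04,  9.73929241e-01,  2.26851003e-01, -2.05353909e-04]), 'force': array([-0.24795725,  0.04525265, -0.30855459]), 'ft_torque': array([-0.03069654,  0.01517039,  0.02166783]), 'grip_force': 0.0, 'width': 0.9970573208429914}
```

View pics/t0.png

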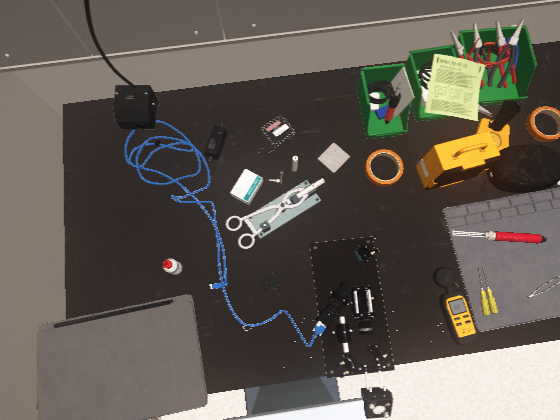

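The top view shows the jig at about (283,208). The rings are at (234,223) and (247,241), the jaws point to (322,182), the tissue box is at (247,186) and the spare post at (295,163). I'll enlarge it.

Run:
```python
from h import *
crop('t0',215,145,345,265,6,'t0c')
for uv in [(234,223),(247,241),(322,182),(275,208)]: print(uv,world('t0',*uv,48))
print(proj('s0',[world('t0',*uv,48) for uv in [(234,223),(247,241),(322,182),(275,208)]]))
```

```text
(234, 223) [575.14637824  74.84416302  48.        ]
(247, 241) [528.86901726  50.21254507  48.        ]
(322, 182) [ 644.45454133 -143.44580364   48.        ]
(275, 208) [597.15453723 -24.11214896  48.        ]
[[248.79628245 229.8429349 ]
 [267.59973977 237.58786669]
 [300.8057551  173.29293043]
 [275.75709952 205.17547186]]
```

View pics/t0c.png

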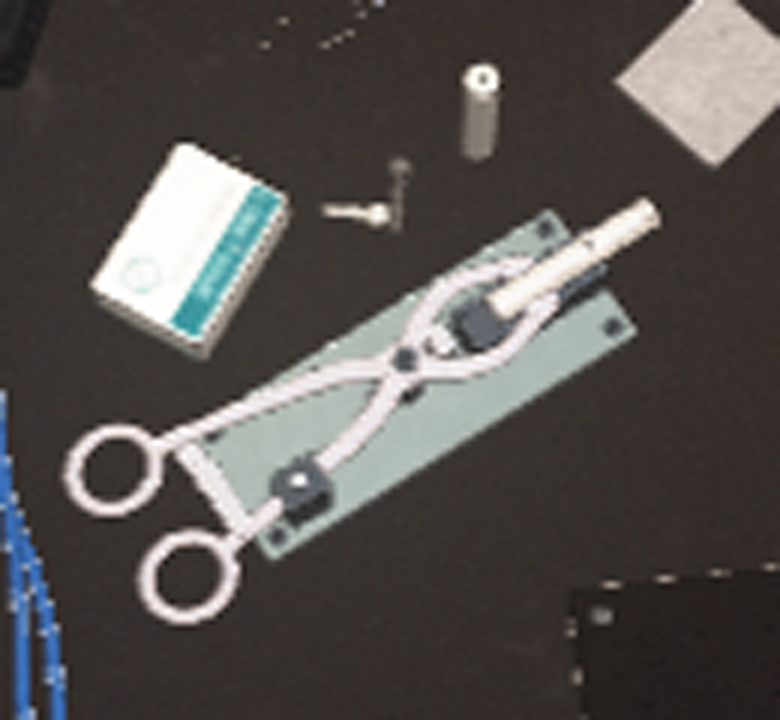

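View pics/s0.png

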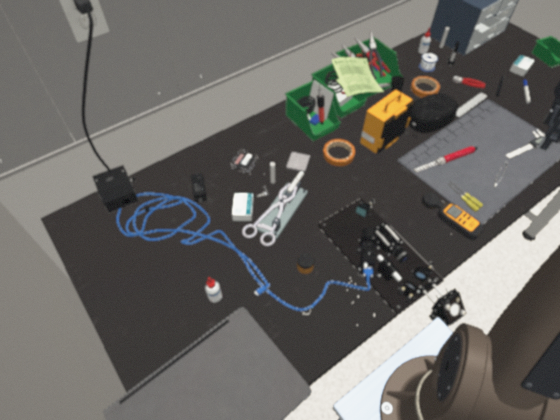

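The crop shows the free ring at crop (114,470), the fixed ring at (190,577), the pivot at (404,358), the post's outer end at (648,212) and its inner end near (500,300). I'll fit the jig frame from these.

```bash
cat >> h.py <<'E'
def fit(src,dst):
    s=np.float64(src);d=np.float64(dst);sc=s.mean(0);dc=d.mean(0)
    a=s-sc;b=d-dc;th=np.arctan2((a[:,0]*b[:,1]-a[:,1]*b[:,0]).sum(),(a*b).sum())
    R=np.array([[np.cos(th),-np.sin(th)],[np.sin(th),np.cos(th)]]);o=dc-R@sc
    return o,th,R,(s@R.T+o-d)
E
python3 - <<'E'
from h import *
W=lambda u,v,z:world('t0',215+u/6-.5+.5/6,145+v/6-.5+.5/6,z)[:2]
fr,fx,pv,po,pi=W(114,470,48),W(190,577,48),W(404,358,52),W(648,212,48),W(497,300,54)
# base plate corners top z=15 (length 176 width 64)
cs=[W(552,210,15),W(637,330,15),W(272,560,15)]
o,th,R,e=fit([[-115,-26],[0,0]],[fx,pv]); print(o,np.degrees(th),e)
for n,p in dict(fr=fr,po=po,pi=pi,c0=cs[0],c1=cs[1],c2=cs[2]).items(): print(n,p,R.T@(p-o))
from scipy.spatial.transform import Rotation as Ro
s=r.state();q=s['tcp_rot'];T=Ro.from_quat([*q[1:],q[0]]).as_matrix();print(T)
i=eyes.camera_info('wrist');Rc=cv2.Rodrigues(i['rvec'])[0];c=-Rc.T@np.ravel(i['tvec']);print(i['K'],T.T@(c-s['eef_pos']),T.T@Rc.T)
E
```

```text
[602.61075575 -41.08678895] -64.61932671757076 [[ 0.13606829 -0.17340764]
 [-0.13606829  0.17340764]]
fr [575.48108449  75.77652628] [-117.21226145   25.5800562 ]
po [ 649.39342431 -145.68285037] [114.55291597  -2.5658497 ]
pi [620.23847241 -80.45046647] [43.12006778 -0.94618069]
c0 [ 666.50352201 -111.75031921] [91.22946321 27.43729456]
c1 [ 610.96969892 -137.83484059] [ 90.99281986 -33.91701876]
c2 [538.17532587  20.96326924] [-83.6799662  -31.61957623]
[[ 8.97077161e-01  4.41873386e-01 -6.91619352e-04]
 [ 4.41873914e-01 -8.97076419e-01  1.15882529e-03]
 [-1.08381357e-04 -1.34516425e-03 -9.99999089e-01]]
[[355.33160294   0.         278.04567557]
 [  0.         355.33160294 209.97405788]
 [  0.           0.           1.        ]] [  82.86059235    0.48010827 -132.15906222] [[ 7.82363789e-06 -9.47332983e-01 -3.20250246e-01]
 [ 9.99999917e-01 -1.22696321e-04  3.87378030e-04]
 [-4.06269511e-04 -3.20250223e-01  9.47332903e-01]]
```

Jig frame: pivot near (602.6, -41), x axis at about -65°, ring on the 2nd tooth, post roughly 23 mm short. The tool is already nearly aligned, with tool y along jig x and tool x along jig y. Next I move over the jig for a wrist view.

```bash
python3 -m jog '0 0 0 0.042 -0.025 0 1;0 0 0 0.084 -0.05 0 1;0 0 0 0.126 -0.075 0 1;0 0 0 0.168 -0.1 0 1;0 0 0 0.21 -0.125 0 1' && python3 -m jog '0 0 0 0.042 -0.025 0 0;0 0 0 0.084 -0.05 0 0;0 0 0 0.126 -0.075 0 0;0 0 0 0.168 -0.1 0 0;0 0 0 0.21 -0.125 0 0' && python3 -m jog '0 0 0 0.042 -0.025 0.01 0;0 0 0 0.084 -0.05 0.02 0;0 0 0 0.129 -0.071 0.03 0;0 0 0 0.129 -0.071 0.04 0;0 0 0 0.129 -0.071 0.04 0'
python3 - <<'E'
from h import *
snap('wrist','w0'); s=r.state(); print(s['clock'],s['eef_pos'],s['tcp_rot'],s['force'])
E
```

```text
clock: 0.6
eef_pos: [409.9, -353.9, 242.1]
tcp_rot: [-0.0, 0.974, 0.227, -0.0]
force: [1.0, -0.6, -0.2]
width: 0.999
grip_force: 0.0
clock: 1.1
eef_pos: [543.1, -149.0, 242.2]
tcp_rot: [0.0, 0.974, 0.227, -0.0]
force: [0.7, -0.5, 0.9]
width: 0.496
grip_force: 0.0
clock: 1.6
eef_pos: [626.1, -28.5, 200.1]
tcp_rot: [-0.001, 0.974, 0.228, -0.002]
force: [0.2, -0.7, -0.1]
width: 0.502
grip_force: 0.0
1.65 [626.05721349 -30.29804609 201.1337533 ] [-3.16284321e-05  9.73870356e-01  2.27100384e-01 -1.39415534e-03] [-0.85752388 -0.12550953  0.32122344]
```

View pics/w0.png

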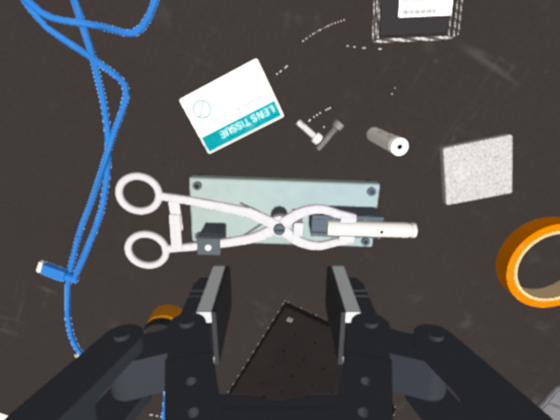

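The wrist view shows everything: free ring (139,194), fixed ring (147,250), pivot (279,229), post from (328,229) to (417,230), flux jar (163,318). I'll enlarge it to read positions.

Run:
```python
from h import *
a=cv2.imread('pics/w0.png')
f=lambda u0,u1:cv2.resize(a[165:275,u0:u1],None,fx=4.5,fy=2.25*2,interpolation=cv2.INTER_CUBIC)[:,:800]
L=cv2.resize(a[165:275,110:270],None,fx=5,fy=5,interpolation=cv2.INTER_CUBIC)[:,:800]
cv2.imwrite('pics/w0L.png',L)
cv2.imwrite('pics/w0R.png',cv2.resize(a[165:275,265:425],None,fx=5,fy=5,interpolation=cv2.INTER_CUBIC))
```

```text
(no output)
```

View pics/w0L.png

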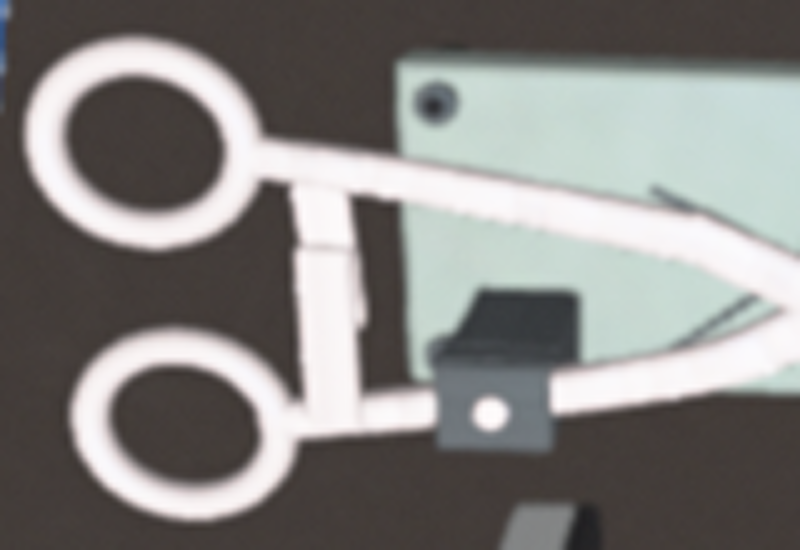

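View pics/w0R.png

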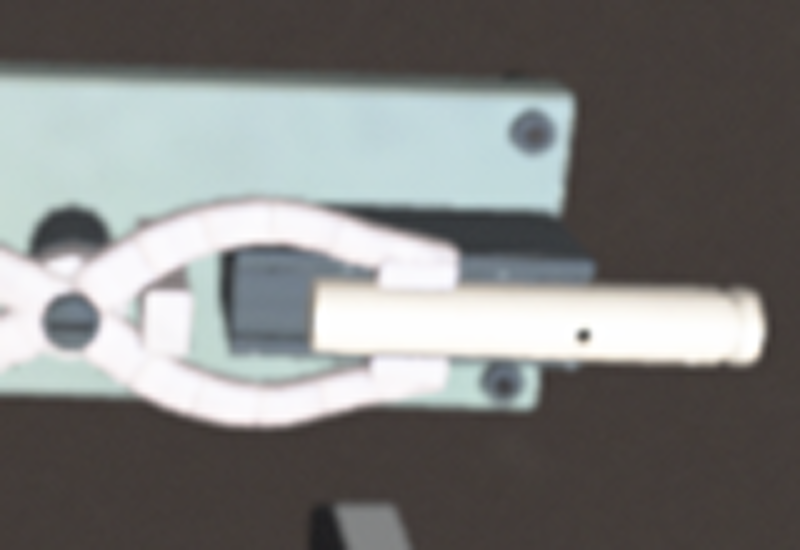

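Run:
```python
from h import *
def W(u,v,z,o=110): return world('w0',o+u/5-.4,165+v/5-.4,z)[:2]
fr,fx,pv=W(145,143,50),W(185,424,50),W(71,320,52,265)
po,pi,pt=W(765,326,48,265),W(313,318,52,265),W(268,160,51)
o,th,R,e=fit([[-115,-26],[0,0]],[fx,pv]); print(o,np.degrees(th),e)
c=[W(u,v,15,265) for u,v in [(575,92),(540,408)]]
st=W(232,300,55,265)
for n,p in dict(fr=fr,po=po,pi=pi,pt=pt,c0=c[0],c1=c[1],pad=W(455,265,51,265)).items(): print(n,p,R.T@(p-o))
```

```text
[600.7628366  -42.58480599] -66.31632193682843 [[-0.24875407  0.3371144 ]
 [ 0.24875407 -0.3371144 ]]
fr [576.43894613  75.06329977] [-117.51002488   24.98244367]
po [ 651.23051786 -150.39852975] [119.00554208   2.90978275]
pi [619.09095168 -78.80740192] [40.53398638  2.23432456]
pt [583.14049619  55.66513882] [-97.05370911  23.32758206]
c0 [ 668.78102825 -111.71660378] [90.63133201 34.52016103]
c1 [ 611.42655597 -139.10664773] [ 92.67596494 -29.00597118]
pad [637.83420857 -95.86367178] [63.68264806 12.54768883]
```

Using the post axis I settle on jig origin (602.0,-41.6) and x axis at -65.8°. The press point comes out at jig (-96.5, 22.7), and the post's outer end at x≈119, so it is 24 mm short. The fixed ratchet bar lies more than 14 mm to -y of the shank, so I press with the shut fingers, biased to +y.

```bash
python3 -m jog '0 0 1 0 -0.048 0.02 -1;0 0 2 0.001 -0.096 0.05 -1;0 0 2 0.0015 -0.0986 0.09 -1;0 0 2 0.0015 -0.0986 0.12 -1;0 0 2 0.0015 -0.0986 0.12 -1'
python3 - <<'E'
from h import *
s=r.state();print(s['eef_pos'],s['width']);p=s['eef_pos'][:2]-[602,-41.6];t=np.radians(-65.8);c,n=np.cos(t),np.sin(t)
print('jig',p@[c,n],p@[-n,c])
snap('wrist','w1')
E
```

```text
clock: 2.15
eef_pos: [581.7, 57.0, 79.4]
tcp_rot: [0.0, 0.978, 0.209, -0.003]
force: [-0.0, -0.4, 0.3]
width: 0.001
grip_force: 0.0
[581.69956912  56.96927985  79.41701611] 0.0008007307687585067
jig -98.22863720642194 21.889386869191046
```

View pics/w1.png

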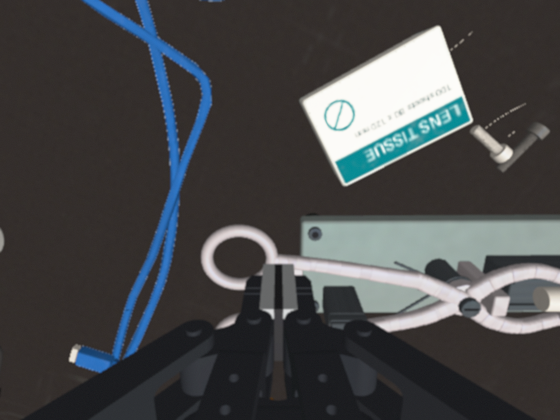

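The fingertip, at (280,270), hovers just over the shank–ring junction. The tip is narrow. Now I descend to contact.

```bash
python3 -m jog '0 0 0 0.002 0.001 0.008 -1;0 0 0 0.003 0.001 0.014 -1;0 0 0 0.003 0.001 0.017 -1;0 0 0 0.003 0.001 0.0185 -1;0 0 0 0.003 0.001 0.0185 -1'; python3 -c "
from rig import r;s=r.state();print(s['eef_pos'],s['force'])"
```

```text
clock: 2.7
eef_pos: [587.9, 59.2, 63.9]
tcp_rot: [0.0, 0.978, 0.21, 0.0]
force: [0.4, -0.0, -0.1]
width: -0.001
grip_force: 0.0
[587.85308263  59.24464272  63.94104128] [ 0.36133055 -0.0474346  -0.07753608]
```

```bash
python3 -m jog '0 0 0 -0.003 0 0.001 -1;0 0 0 -0.003 0 0.002 -1;0 0 0 -0.003 0 0.003 -1;0 0 0 -0.003 0 0.003 -1'; python3 -m jog '0 0 0 0 0 0.001 -1;0 0 0 0 0 0.0015 -1;0 0 0 0 0 0.0015 -1'
```

```text
clock: 3.1
eef_pos: [585.2, 58.0, 61.0]
tcp_rot: [0.0, 0.978, 0.21, 0.0]
force: [-0.7, 0.0, 1.8]
width: -0.002
grip_force: 1.1
clock: 3.4
eef_pos: [585.4, 58.2, 59.4]
tcp_rot: [-0.0, 0.978, 0.21, 0.0]
force: [0.5, 0.7, 2.9]
width: -0.001
grip_force: 1.6
```

```bash
python3 -m jog '0 0 0 0 0 0.001 -1;0 0 0 0 0 0.0017 -1;0 0 0 0 0 0.0017 -1'
```

```text
clock: 3.7
eef_pos: [585.2, 58.2, 57.6]
tcp_rot: [0.0, 0.978, 0.21, 0.0]
force: [1.5, -0.3, 4.5]
width: 0.001
grip_force: 2.2
```

Past the release depth, with a side force to +y. I follow the handle outward while staying pressed, then lift.

```bash
python3 -m jog '0 0 0 0.003 0 0.0007 -1;0 0 0 0.008 0 0.0007 -1;0 0 0 0.014 0 0.0007 -1;0 0 0 0.02 0 0.0005 -1;0 0 0 0.026 0 0.0002 -1'; python3 -m jog '0 0 0 0.004 0 0 -1;0 0 0 0.004 0 -0.01 -1;0 0 0 0.004 0 -0.03 -1;0 0 0 0.004 0 -0.07 -1;0 0 0 0.004 0 -0.11 -1'
python3 - <<'E'
from h import *
snap('wrist','w2');print(r.state()['eef_pos'])
E
```

```text
clock: 4.2
eef_pos: [608.8, 69.2, 57.2]
tcp_rot: [-0.0, 0.978, 0.21, -0.0]
force: [-1.6, 0.0, 3.7]
width: -0.001
grip_force: 2.3
clock: 4.7
eef_pos: [611.6, 70.4, 168.3]
tcp_rot: [-0.0, 0.978, 0.21, -0.001]
force: [1.3, 0.8, 0.1]
width: 0.001
grip_force: 0.0
[615.20230322  71.24610297 175.93865715]
```

View pics/w2.png

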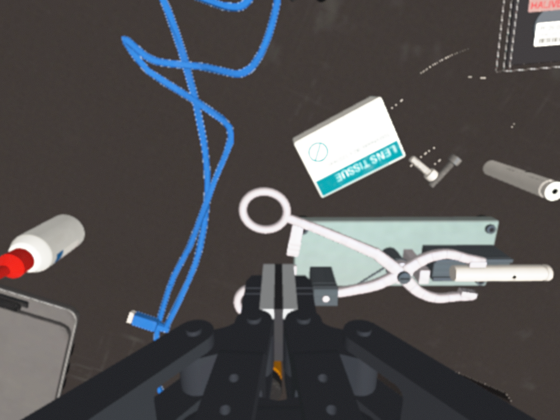

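The handles are open: free ring at (267,210), moving jaw clear of the post at (475,297). Nothing else has moved. Next I go beyond the post's outer end.

```bash
python3 -m jog '0 0 0 -0.011 0.048 0 -1;0 0 0 -0.022 0.096 0 -1;0 0 0 -0.034 0.144 0 -1;0 0 0 -0.045 0.192 0 -1;0 0 0 -0.056 0.239 0 -1'; python3 -m jog '0 0 0 0 0 0.04 -1;0 0 0 0 0 0.08 -1;0 0 0 0 0 0.08 -1;0 0 0 0 0 0.08 -1'
python3 - <<'E'
from h import *
s=r.state();p=s['eef_pos'][:2]-[602,-41.6];t=np.radians(-65.8);c,n=np.cos(t),np.sin(t)
print(s['eef_pos'],'jig',p@[c,n],p@[-n,c],s['force'])
snap('wrist','w3')
E
```

```text
clock: 5.25
eef_pos: [659.4, -172.6, 167.7]
tcp_rot: [0.0, 0.978, 0.21, 0.0]
force: [1.1, 0.5, -0.1]
width: -0.0
grip_force: 0.0
clock: 5.65
eef_pos: [659.2, -170.1, 87.7]
tcp_rot: [-0.0, 0.978, 0.21, -0.001]
force: [0.1, 0.4, 0.9]
width: -0.003
grip_force: 0.0
[ 659.1695185  -170.10341736   87.71548911] jig 140.64565443153418 -0.5310428497995298 [0.13972404 0.39573123 0.86255663]
```

View pics/w3.png

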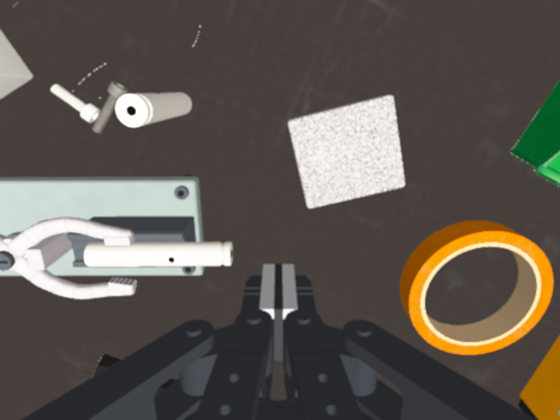

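The post runs from (85,253) to (233,254), with the fingertips at (278,268) beyond its end. I'll check their relative position in the wrist frame.

Run:
```python
from h import *
t=np.radians(-65.8);c,n=np.cos(t),np.sin(t)
e=r.state()['eef_pos'][:2]
for n_,uv,z in [('outer',(232.5,254),48),('mid',(160,254),48),('inner',(86,253.5),54)]:
    p=world('w3',*uv,z)[:2]-e; print(n_,p@[c,n],p@[-n,c])
```

```text
outer -24.329632173036163 -1.0863988411479042
mid -62.97498470574157 -1.1321693124489625
inner -98.80453240064764 2.0081117771782435
```

```bash
python3 -m jog '0 0 0 -0.001 0 0.02 -1;0 0 0 -0.001 0 0.038 -1;0 0 0 -0.001 -0.004 0.038 -1;0 0 0 -0.001 -0.008 0.038 -1;0 0 0 -0.001 -0.012 0.038 -1'; python3 -m jog '0 0 0 0 -0.004 0 -1;0 0 0 0 -0.008 0 -1;0 0 0 0 -0.012 0 -1;0 0 0 0 -0.016 0 -1;0 0 0 0 -0.02 0 -1'
python3 - <<'E'
from h import *
s=r.state();print(s['eef_pos'],s['force']);snap('wrist','w4')
E
```

```text
clock: 6.2
eef_pos: [654.8, -159.4, 51.7]
tcp_rot: [0.001, 0.978, 0.21, 0.001]
force: [-0.4, -0.6, 0.2]
width: -0.004
grip_force: 0.3
clock: 6.7
eef_pos: [645.2, -141.5, 49.4]
tcp_rot: [0.0, 0.978, 0.21, 0.0]
force: [-0.0, 0.4, -0.1]
width: -0.002
grip_force: 0.2
[ 645.2410918  -141.47805828   49.43909674] [-0.02803354  0.40780281 -0.14260713]
```

```bash
python3 -m jog '0 0 0 0 -0.002 0 -1;0 0 0 0 -0.004 0 -1;0 0 0 0 -0.005 0 -1;0 0 0 0 -0.005 0 -1';  python3 -m jog '0 0 0 0 -0.001 0 -1;0 0 0 0 -0.002 0 -1;0 0 0 0 -0.002 0 -1'
```

```text
clock: 7.15
eef_pos: [644.6, -140.5, 50.1]
tcp_rot: [0.002, 0.978, 0.209, 0.001]
force: [2.9, -7.6, 0.5]
width: -0.003
grip_force: 4.4
clock: 7.45
eef_pos: [644.4, -140.4, 50.4]
tcp_rot: [0.003, 0.978, 0.208, 0.002]
force: [5.7, -11.0, -0.2]
width: -0.003
grip_force: 6.5
```

12 N along the axis with no more travel. I back off and check that the inner end is against the stop.

```bash
python3 -m jog '0 0 0 0 0.007 0 -1;0 0 0 0 0.02 0 -1;0 0 0 0 0.035 -0.02 -1;0 0 0 0 0.035 -0.06 -1;0 0 0 0 -0.005 -0.1 -1'; python3 -m jog '0 0 0 0 -0.05 -0.01 -1;0 0 0 0 -0.06 -0.01 -1;0 0 0 0 -0.06 -0.01 -1'
python3 - <<'E'
from h import *
snap('wrist','w5')
o=np.array([602,-41.6]);t=np.radians(-65.8);c,n=np.cos(t),np.sin(t)
P=lambda x,y,z:[*(o+x*np.array([c,n])+y*np.array([-n,c])),z]
u=proj('w5',[P(0,0,50),P(20,0,54),P(95,0,48),P(64,0,54)]);print(u)
u0,v0=(int(k) for k in u[:,:].mean(0)); crop('w5',max(0,u0-110),v0-70,u0+110,v0+70,3.6,'w5c');print(max(0,u0-110),v0-70)
E
```

```text
clock: 7.95
eef_pos: [642.9, -141.4, 145.3]
tcp_rot: [0.001, 0.979, 0.206, -0.0]
force: [1.6, -0.1, 0.1]
width: -0.002
grip_force: 0.0
clock: 8.25
eef_pos: [617.3, -77.4, 155.2]
tcp_rot: [-0.001, 0.977, 0.212, 0.0]
force: [-0.1, -0.2, -1.0]
width: -0.002
grip_force: 0.0
[[222.39918093 212.30828135]
 [250.26875293 214.32071993]
 [356.17991571 212.0420475 ]
 [313.45732365 214.62793577]]
175 143
```

View pics/w5c.png

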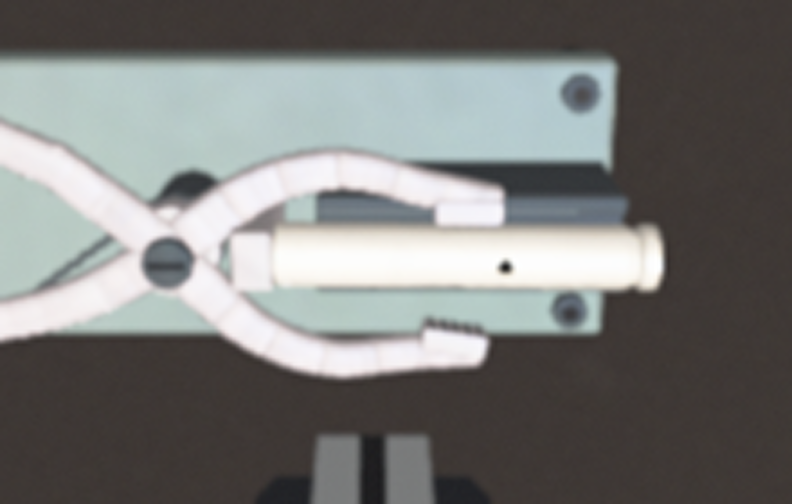

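The post's inner end sits flush against the stop at crop (273,255), and the jaws are open. Next I go to the outside of the free ring, after checking clearance to the tissue box.

```bash
python3 -m jog '0 0 0 0.023 -0.039 0 -1;0 0 0 0.046 -0.078 0 -1;0 0 0 0.07 -0.117 0.02 -1;0 0 0 0.093 -0.156 0.04 -1;0 0 0 0.093 -0.156 0.04 -1'; python3 -m jog '0 0 0 0 0 0 -1;0 0 0 0 0 0 -1'
python3 - <<'E'
from h import *
o=np.array([602,-41.6]);t=np.radians(-65.8);c,n=np.cos(t),np.sin(t)
J=lambda p:((p[:2]-o)@[c,n],(p[:2]-o)@[-n,c])
print(J(r.state()['eef_pos']),r.state()['eef_pos'][2])
print('box',J(world('w2',294,140,28)),J(world('w2',323,195,28)),'ring',J(world('w2',266,210,50)))
E
```

```text
clock: 8.8
eef_pos: [637.0, 107.4, 111.1]
tcp_rot: [-0.002, 0.977, 0.214, -0.002]
force: [-0.8, 0.3, -0.2]
width: 0.003
grip_force: 0.0
clock: 9.0
eef_pos: [639.2, 97.2, 114.2]
tcp_rot: [0.001, 0.978, 0.208, -0.0]
force: [0.3, 0.5, 0.5]
width: 0.002
grip_force: 0.0
(np.float64(-111.37720285907261), np.float64(90.81783205429028)) 114.23619537155493
box (np.float64(-85.58779556501499), np.float64(101.25654527762619)) (np.float64(-61.78787221062624), np.float64(57.81685756588845)) ring (np.float64(-106.62467532469192), np.float64(52.621924757654725))
```

```bash
python3 -m jog '0 0 0 0 -0.006 0.035 -1;0 0 0 0 -0.006 0.07 -1;0 0 0 0 -0.006 0.073 -1;0 0 0 0 -0.006 0.073 -1'; python3 -m jog '0 0 0 -0.006 0 0 -1;0 0 0 -0.012 0 0 -1;0 0 0 -0.018 0 0 -1;0 0 0 -0.024 0 0 -1;0 0 0 -0.024 0 0 -1'
```

```text
clock: 9.4
eef_pos: [636.2, 103.4, 41.7]
tcp_rot: [0.0, 0.978, 0.209, -0.001]
force: [0.3, 0.3, 0.2]
width: -0.001
grip_force: 0.0
clock: 9.9
eef_pos: [613.5, 95.2, 42.3]
tcp_rot: [0.0, 0.978, 0.21, 0.0]
force: [0.1, -0.7, 0.5]
width: 0.006
grip_force: 0.3
```

```bash
python3 -m jog '0 0 0 -0.003 0 0 -1;0 0 0 -0.006 0 0 -1;0 0 0 -0.009 0 0 -1;0 0 0 -0.009 0 0 -1'; python3 -m jog '0 0 0 -0.002 0 0 -1;0 0 0 -0.004 0 0 -1;0 0 0 -0.004 0 0 -1'
```

```text
clock: 10.3
eef_pos: [606.3, 92.4, 41.9]
tcp_rot: [-0.0, 0.978, 0.21, 0.001]
force: [3.6, 2.4, -0.8]
width: -0.003
grip_force: 1.5
clock: 10.6
eef_pos: [604.3, 91.9, 42.4]
tcp_rot: [-0.001, 0.978, 0.21, 0.002]
force: [6.5, 5.4, -2.8]
width: 0.001
grip_force: 4.1
```

```bash
python3 -m jog '0 0 0 -0.002 0 0 -1;0 0 0 -0.004 0 0 -1;0 0 0 -0.004 0 0 -1'; python3 -m jog '0 0 0 -0.002 0 0 -1;0 0 0 -0.003 0 0 -1;0 0 0 -0.003 0 0 -1'
```

```text
clock: 10.9
eef_pos: [600.8, 90.6, 42.4]
tcp_rot: [-0.001, 0.978, 0.21, 0.002]
force: [7.8, 5.6, -2.5]
width: 0.003
grip_force: 4.6
clock: 11.2
eef_pos: [599.2, 90.2, 42.9]
tcp_rot: [-0.001, 0.978, 0.21, 0.004]
force: [9.9, 7.9, -2.9]
width: -0.001
grip_force: 6.1
```

At 12.7 N with the ring at about 22, it should be past the 2nd tooth. I back off and look.

```bash
python3 -m jog '0 0 0 0.002 0 0 -1;0 0 0 0.005 0 0 -1;0 0 0 0.015 0 0 -1;0 0 0 0.03 0 0 -1;0 0 0 0.04 0 0 -1'; python3 -m jog '0 0 0 0 0.01 -0.04 -1;0 0 0 0 0.03 -0.08 -1;0 0 0 -0.01 0.07 -0.12 -1;0 0 0 -0.03 0.11 -0.13 -1;0 0 0 -0.03 0.11 -0.13 -1'; python3 -m jog '0 0 0 0 0 0 -1'
python3 - <<'E'
from h import *
snap('wrist','w6'); print(r.state()['force'])
crop('w6',100,100,500,400,2,'w6c')
E
```

```text
clock: 11.7
eef_pos: [632.8, 103.9, 41.4]
tcp_rot: [0.0, 0.978, 0.21, -0.001]
force: [0.7, -0.3, -0.0]
width: 0.003
grip_force: 0.0
clock: 12.2
eef_pos: [651.5, -18.3, 174.3]
tcp_rot: [0.003, 0.979, 0.205, 0.001]
force: [0.2, -0.8, -1.4]
width: -0.002
grip_force: 0.0
clock: 12.3
eef_pos: [650.1, -11.4, 171.9]
tcp_rot: [0.001, 0.978, 0.208, -0.0]
force: [0.3, -0.3, -0.4]
width: -0.001
grip_force: 0.0
[ 0.60193504  1.17632489 -0.55974881]
```

View pics/w6c.png

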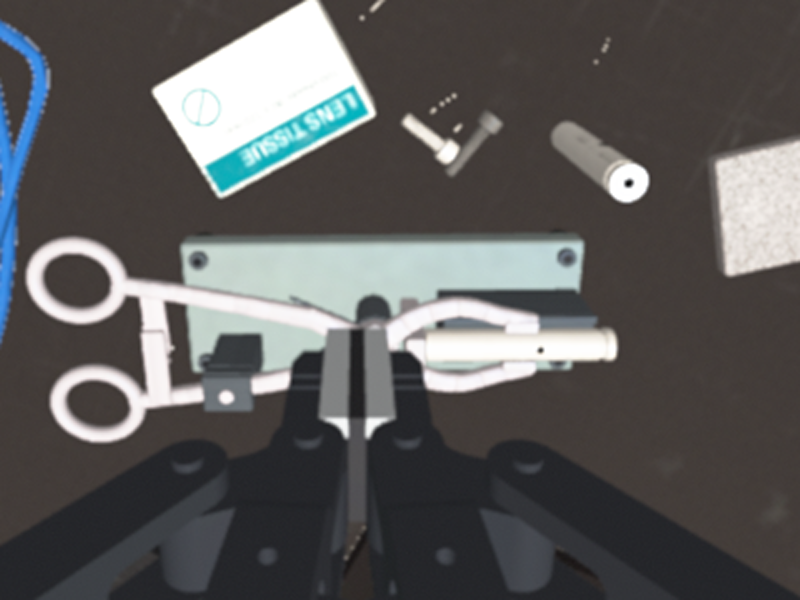

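The ratchet has caught on the 2nd tooth: ring centres are about 50 mm apart at crop (77,280) and (97,403), with both pads on the post. A numeric check will show whether the post is still home, with no more pictures since my viewing allowance is used up (I viewed 11, one over).

Run:
```python
from h import *
t=np.radians(-65.8);c,n=np.cos(t),np.sin(t)
for f,o_,s_ in [('w5',(175+663/3.6,143+258/3.6),(175+580/3.6,143+93/3.6)),('w6',(100+616/2,100+345/2),(100+567/2,100+257/2))]:
    d=world(f,*o_,48)[:2]-world(f,*s_,15)[:2]; print(f,'outer end rel. base screw, jig x',d@[c,n])
    q=np.load(f'pics/{f}.npz')['p']
    v=int(round(o_[1])); u=int(o_[0])
    print(q[v,u-125:u-85].mean(-1).astype(int))
```

```text
w5 outer end rel. base screw, jig x 12.880452520342947
[231 209 175 180 186 205 229 237 238 239 241 242 243 244 243 238 235 245
 251 252 252 252 252 252 252 252 252 252 252 252 252 252 252 252 252 252
 252 252 252 252]
w6 outer end rel. base screw, jig x 12.819254586212764
[126 130 130 130 129 130 129 129 129 128 150 214 243 244 244 237 221 205
 173 153 211 245 249 248 249 248 248 248 246 235 244 253 253 253 253 253
 253 253 253 253]
```

The post hasn't moved since it was pushed home (12.88 against 12.82 mm), and there's no dark gap at the stop. The robot is clear, so I hand in.

```bash
python3 -c "
from rig import r;print(r.hand_in())"
```

```text
the job is handed in; nothing more can be done
None
```

I released the ratchet, pushed the post home against the stop and closed the handles until the ratchet caught, on the 2nd tooth; the job is handed in at about 12 s with nothing else disturbed that I could see, though I viewed 11 pictures, one over the limit of 10.

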